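Tip an upended vial tray down and push it home

ROBOT

A 7-joint arm with a two-finger parallel gripper is mounted at the origin on the work surface. World frame = base frame: x ahead of the robot, y to its left, z up, the work surface at z = 0. Lengths are in mm, angles in degrees, forces in N, time in s.
With the tool pointing down it reaches from about 425 to 975 mm from the base axis. Payload 16.7 kg.
Tool frame: the origin (TCP) lies on the centre line of the jaws, within the pads' length; the fingertips stand robot.tip_extent ahead of it and the grasp point (between the pads) lies 11 mm behind it (robot.tip_extent is the distance from the TCP to the fingertips, in mm); z points along the fingers, y is the line along which they close (so a half turn about z gives the same grasp; the last joint's range is limited). The gripper opens to 85 mm and grips with 20 to 120 N. Pads are 22 mm wide; open, the fingers measure 114 mm over their backs; the gripper's body (76 mm by 85 mm) begins 54 mm behind the grasp point. The pads swing forward as they close: fully open they stand 13 mm farther back than shut.
Start: joints at [59.387, 24.414, 4.234, 92.017, -1.954, 63.644, -3.845], TCP at [253.344, -625.615, 239.302] pointing down, gripper open.
Joint ranges: [-163.25, 163.25], [-28.42, 122.38], [-70.27, 78.77], [12.13, 141.07], [-58.53, 238.53], [9.26, 117.41], [-156.51, 156.51]. Speed limits (degrees/s): [108.29, 108.29, 136.94, 136.94, 172.46, 172.46, 172.46].

INTERFACE

Orientations are given as a 3x3 rotation matrix whose columns are the frame's x, y, z axes.
In Python, from bench import robot, eyes gives the robot as it stands. Calls block until the motion is done:
- robot.move_to(position, orientation): joint-space move of the TCP to a pose.
- robot.line_to(position, ori=None, max_speed=150): straight line of the TCP; ori=None keeps the orientation; max_speed is the mean speed in mm/s.
- robot.movej(angles): joint-space move.
- robot.command_gripper(opening, force=None): opening from 0.0 (shut) to 1.0 (fully open); force is the grip in N (None keeps the last); returns when the fingers have stopped.
- robot.dwell(seconds).
- robot.ik(position, orientation): joint angles nearest the present ones, or None.
- robot.state(): the state.
- eyes.snapshot(name): name is "side" or "top"; returns the picture (400x640x3 uint8, red, green, blue); there is no depth.
- eyes.camera_params(name): a dict with "fx", "fy", "cx", "cy" (pixels), "world_to_cam" (4x4, takes a point from world to camera coordinates). Camera axes: x right, y up, looking along -z (the intrinsics and any distortion apply to the point x, -y, -z); pixel columns grow to the right and rows downward; lengths in mm; the calibration is good to about 2 mm. A picture is of the moment at which its call begins. camera_params takes no time and is no camera call.
A pose or a line that the arm cannot do raises robot.PlanningError and nothing moves.
- robot.sign_off(): hands the job in; it is judged then, once.
The state is a dict: "t": time; "qpos": joint angles; "qd": joint speeds; "effort": joint torques, N m; "ee_pos": TCP position; "tcp_rot": TCP orientation; "force": force on the tool from outside, world axes, zero at the start; "wrist_torque": the same for the moment, N m; "opening": opening from 0.0 (shut) to 1.0 (fully open); "grasp_force": force on a finger pad.
Only numpy, scipy, OpenCV 4.12 (cv2) and the standard library are available. Lean on these libraries where they do the work, as an engineer would, in place of code of your own. Each camera call takes 0.05 s, during which the arm holds its last target. There are 200 camera calls.

TASK

The empty black vial tray stands on its end in the grey carrier. Tip it over by pushing so that it lies flat between the carrier's rails with its holes up, then push it along the rails until its leading end is flush against the end stop. Only push: do not pick the tray up, and leave everything else on the bench undisturbed.

Things in the scene. Friction and masses are not known exactly. Their poses are not given: they have to be found in the camera images.
- tray: Empty tray, black block 130 long, 84 wide, 42 mm thick, 175-350 g, standing on end on the carrier floor. Origin: centre of the end it stands on. z along its length (up at start), y its width, x its thickness. Face at x = -21 mm: 24 grey-ringed vial holes (flat to the touch); face at x = +21 mm: grey ribbed underside. Pushed to +x near the top it tips over its lower +x edge; pushed low it slides.
- tray_mid (a point): Centre of the tray block, 75 mm above the bench as it stands, 31 mm when it lies flat in the carrier. Past its balance point the tray falls by itself; lying with holes up, its x axis points down.
- tray_nose (a point): Centre of the tray's other 84 x 42 mm end (on top at the start, 130 mm from the origin along the tray's z); the leading end once the tray lies flat. Axes as the tray's.
- carrier: Grey carrier fixed to the bench, 280 x 104 mm. Origin: centre of its underside, on the bench; z up, x along the rails to the end stop. Floor 10 mm above the bench. Aluminium side rails 98 mm apart inside, flaring outwards above 16 mm, tops 30 mm above the bench and 125 mm apart outside. No wall at the other end, x = -140 mm.
- carrier_stop (a point): Middle of the end stop's inner face at floor level: carrier x = +130 mm. The stop is an upright plate 10 mm thick, top 34 mm above the bench. The tray starts with its x axis along the carrier's x within 2 degrees, its origin at carrier x = -80 to -55 mm, so once tipped it lies some 30 to 60 mm short of the stop.
- vial_a: Loose capped glass vial with a blue cap, 16 mm diameter, 46 mm high, standing on the bench beside the carrier; origin at the centre of its foot, z up. Leave alone.
- vial_b: Loose capped glass vial with a blue cap, 16 mm diameter, 46 mm high, standing on the bench beside the carrier; origin at the centre of its foot, z up. Leave alone.
- vial_c: Loose capped glass vial with a blue cap, 16 mm diameter, 46 mm high, standing on the bench beside the carrier; origin at the centre of its foot, z up. Leave alone.
- full_tray: A second, loose black tray lying flat on the bench, 130 x 84 x 42 mm, with blue-capped vials in it up to 68 mm high; origin at the centre of its underside, z up. Leave alone.
- beaker: Loose glass beaker, 70 mm across, 85 mm high, origin at the centre of its foot, z up. Leave alone.
- cap_tub: Loose open white tub with blue caps, 100 x 80 x 40 mm, origin at the centre of its underside, z up. Leave alone.
- solvent: Loose amber glass bottle with a white cap, 72 mm across, 150 mm high, origin at the centre of its foot, z up. Leave alone.
Mind the look-alikes: they are no part of the job. What is shaped like the tray but green or orange is not meant.

How it is judged (in metres and radians):
On the way, in this order (a step that is already met when the one before it is completed fails the run):
1. the tray lies flat between the rails, holes up, not yet at the stop (angle between tray's own x axis and vertical above 3.04 rad and height (world z) of tray_mid below 0.037 m and y of tray_nose in the frame of carrier between -0.012 and 0.012 m and x of tray_nose in the frame of carrier below 0.118 m), for 0.2 s.
2. the tray's leading end is flush against the end stop (angle between tray's own x axis and vertical above 3.04 rad and height (world z) of tray_mid below 0.037 m and y of tray_nose in the frame of carrier between -0.012 and 0.012 m and x of tray_nose in the frame of carrier above 0.126 m), for 0.2 s.
At the end, for the whole second after the job is handed in: The tray lies flat in the carrier between the rails, holes up (within 0.1 rad of level), its leading end within 4 mm of the end stop, and at rest (all of step 2 and linear speed of tray below 0.01 m/s); the robot touches nothing.
It fails at once if the tray is lifted (while upright or tipping its centre rises more than about 17 mm above what tipping needs; once flat it rises 20 mm) (height (world z) of tray_mid above 0.095 m or (angle between tray's own x axis and vertical above 3 rad and height (world z) of tray_mid above 0.051 m)).
It fails at once if another thing on the bench is moved by more than 20 mm or tipped over (distance of any of vial_a, vial_b, vial_c, full_tray, beaker, cap_tub, solvent from where it was at the start of the episode above 0.02 m or angle between any of vial_a, vial_b, vial_c, full_tray, beaker, cap_tub, solvent's own z axis and vertical above 0.4 rad).
It also fails if it takes over 38 s, if anything falls off the work surface, if the arm or the gripper's body presses on something with over 40 N, if the wrist force passes 120 N, or if a joint passes its speed limit or range.

## Working session

There is one attempt and no reset: what is moved stays moved. The work goes in short steps, each a Python script; the robot and the scene stay as the last script left them, time stands still between calls to the robot, and variables do not carry over. Pictures are saved under pics/ and viewed, at most 10 in all, crops included, and the job is handed in when it is done.

```bash
mkdir -p pics; ls
python3 - <<'E'
from bench import robot, eyes
import cv2
for n in("side","top"):
    im=eyes.snapshot(n); cv2.imwrite(f"pics/{n}0.png",im[:,:,::-1])
    p=eyes.camera_params(n); print(n,{k:(v if k!="world_to_cam" else v) for k,v in p.items()})
print(robot.tip_extent, robot.state())
E
```

```text
pics
side {'fx': 441.61738556993487, 'fy': 441.61738556993487, 'cx': 320.17551368497305, 'cy': 199.062212868587, 'world_to_cam': array([[ 9.79777208e-01, -1.99593839e-01, -1.41039559e-02,
        -5.06387773e+02],
       [ 1.62259131e-01,  7.51303284e-01,  6.39699422e-01,
        -1.39623218e+02],
       [-1.17083715e-01, -6.29051409e-01,  7.68495757e-01,
        -1.19301381e+03],
       [ 0.00000000e+00,  0.00000000e+00,  0.00000000e+00,
         1.00000000e+00]])}
top {'fx': 406.33116955342985, 'fy': 406.33116955342985, 'cx': 319.9784482952985, 'cy': 197.73358006408833, 'world_to_cam': array([[ 1.11093276e-02, -9.99880940e-01,  1.07093091e-02,
         3.63452813e+00],
       [ 9.85188123e-01,  1.27775937e-02,  1.71000277e-01,
        -5.22538139e+02],
       [-1.71116757e-01,  8.65098602e-03,  9.85212777e-01,
        -1.05480500e+03],
       [ 0.00000000e+00,  0.00000000e+00,  0.00000000e+00,
         1.00000000e+00]])}
8.0 {'t': 0.1, 'qpos': array([59.38637773, 24.44697973,  4.23016198, 92.04810017, -1.95355173,
       63.64386779, -3.84435449]), 'qd': array([-0.06923253, -0.10163202, -0.01543675, -0.03441537, -0.01082719,
        0.00711963, -0.06535211]), 'effort': array([ 9.10642877e-03, -9.51551127e+01,  3.77206966e+00, -4.64406681e+01,
        1.97259831e-02,  6.45106891e-03,  1.51823087e-05]), 'ee_pos': array([ 253.23652224, -625.30954664,  238.67296929]), 'tcp_rot': array([[ 9.26872462e-01,  3.75376051e-01, -5.08388349e-04],
       [ 3.75376388e-01, -9.26871871e-01,  1.04996440e-03],
       [-7.70793705e-05, -1.16402007e-03, -9.99999320e-01]]), 'force': array([-0.06215552,  0.34124331,  0.18861857]), 'wrist_torque': array([-0.05194866, -0.00095911, -0.02403266]), 'grasp_force': 0.0, 'opening': 1.0027610623609682}
```

View pics/side0.png

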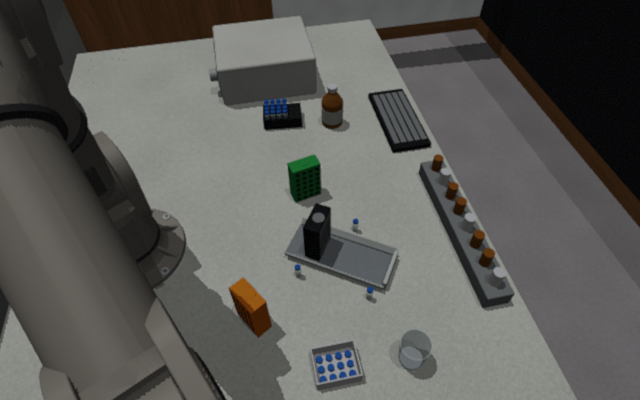

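View pics/top0.png

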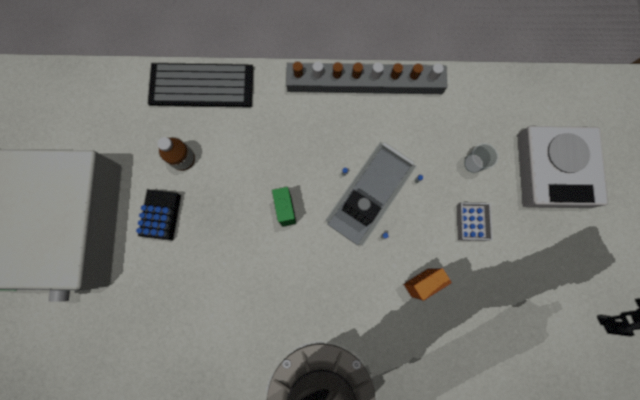

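The side view shows the black tray standing in the carrier at (317,232). The top view shows its upper end at about (362,207). Look-alikes are the green block (side 305,178 / top 284,206), the orange block (250,307 / 428,283) and the full black tray (282,115 / 159,215). I choose the plain black one in the carrier. The stop is at the carrier's far end, near top (397,155), and the vials are at top (345,171), (420,178), (385,235). I'll check this choice in a close crop.

Run:
```python
import cv2,numpy as np
t=cv2.imread("pics/top0.png")[135:255,315:435]; s=cv2.imread("pics/side0.png")[195:295,280:405]
t=cv2.resize(t,(400,400),interpolation=cv2.INTER_CUBIC); s=cv2.resize(s,(400,320),interpolation=cv2.INTER_CUBIC)
s=cv2.copyMakeBorder(s,0,80,0,0,cv2.BORDER_CONSTANT)
cv2.imwrite("pics/crop.png",cv2.convertScaleAbs(np.hstack([t,s]),alpha=1.3))
```

```text
(no output)
```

View pics/crop.png

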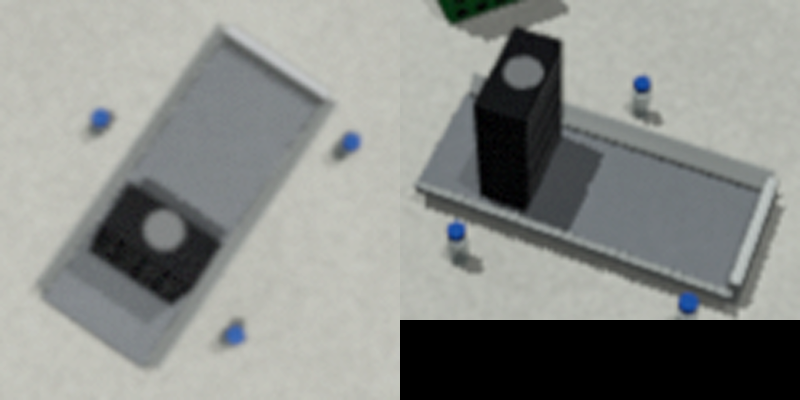

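The crop confirms it: a plain black tray on end, with a grey disc on the top end. Its holed face looks towards the carrier's open end (lower left in top), and the bright stop plate is at upper right. Now I'll measure.

```bash
cat > h.py <<'E'
import cv2,numpy as np
from bench import robot,eyes
def ray(n,uv):
    p=eyes.camera_params(n);M=p["world_to_cam"];R,t=M[:3,:3],M[:3,3]
    d=R.T@np.array([(uv[0]-p["cx"])/p["fx"],-(uv[1]-p["cy"])/p["fy"],-1.]);return -R.T@t,d/np.linalg.norm(d)
def plane(n,uv,z):
    o,d=ray(n,uv);return (o+d*(z-o[2])/d[2])[:2]
def tri(a,b):
    A=np.zeros((3,3));B=np.zeros(3)
    for o,d in(ray("top",a),ray("side",b)):
        P=np.eye(3)-np.outer(d,d);A+=P;B+=P@o
    return np.linalg.solve(A,B)
def blobs(mask,off=(0,0),amin=3):
    n,_,st,c=cv2.connectedComponentsWithStats(mask.astype(np.uint8))
    return [(c[i]+off,st[i,4]) for i in range(1,n) if st[i,4]>=amin]
E
python3 - <<'E'
from h import *
np.set_printoptions(precision=1,suppress=True)
top=cv2.imread("pics/top0.png");side=cv2.imread("pics/side0.png")
cs=np.array([[220,26],[332,102],[152,367],[40,290]])/3.3333+[315,135]-0.3
C=np.array([plane("top",c,z) for c,z in zip(cs,(34,34,30,30))]);print(C,[np.linalg.norm(C[i]-C[(i+1)%4]) for i in range(4)])
ss=np.array([[377,175],[337,294],[18,189],[74,78]])/3.2+[280,195]-0.3
S=np.array([plane("side",c,z) for c,z in zip(ss,(34,34,30,30))]);print(S,[np.linalg.norm(S[i]-S[(i+1)%4]) for i in range(4)])
for n,im,(x0,y0,x1,y1) in(("top",top,(335,180,390,235)),("side",side,(298,200,335,262))):
    r=im[y0:y1,x0:x1].astype(int).max(2)
    dark=(r<50).astype(np.uint8)
    k=cv2.findContours(dark,cv2.RETR_EXTERNAL,cv2.CHAIN_APPROX_NONE)[0];k=max(k,key=cv2.contourArea)
    f=np.zeros_like(dark);cv2.drawContours(f,[k],-1,1,-1)
    f=cv2.erode(f,np.ones((3,3)))
    print(n,"disc",blobs((f>0)&(r>60),(x0,y0)),"poly",cv2.approxPolyDP(k,2,True)[:,0]+[x0,y0])
    h=cv2.cvtColor(im,cv2.COLOR_BGR2HSV);m=cv2.inRange(h,(100,120,60),(130,255,255))
    for c,a in blobs(m): 
        if (n=="top" and 330<c[0]<430) or (n=="side" and 285<c[0]<380 and c[1]<300 and c[1]>200): print(n,c,a,plane(n,c,44))
E
```

```text
[[ 683.8 -158.7]
 [ 619.3 -251.3]
 [ 397.8 -100.2]
 [ 459.2   -9.2]] [np.float64(112.86785372259757), np.float64(268.07612385603886), np.float64(109.7756886492768), np.float64(269.8149201223976)]
[[ 688.1 -165.2]
 [ 625.2 -261.8]
 [ 401.6 -115.1]
 [ 465.7  -13.6]] [np.float64(115.29540267702438), np.float64(267.32632987614744), np.float64(120.05910587215473), np.float64(269.06875728312014)]
top disc [] poly [[353 191]
 [342 209]
 [366 225]
 [380 208]
 [371 201]
 [371 206]
 [366 211]
 [360 210]
 [357 200]
 [364 196]]
top [344.5 170.1] 15 [600.3 -56.6]
top [419.6 177.4] 13 [ 582.8 -262.5]
top [384.9 235.2] 19 [ 423.4 -164.7]
side disc [(array([318.1, 217.2]), np.int32(97))] poly [[315 204]
 [303 227]
 [305 255]
 [318 261]
 [330 238]
 [329 208]]
side [355.2 220.8] 19 [601.7 -59.8]
side [297.1 266.9] 22 [ 424.3 -168.7]
side [369.7 289. ] 30 [ 584.7 -265.3]
```

Run:
```python
from h import *
np.set_printoptions(precision=1,suppress=True,linewidth=200)
im={n:cv2.imread(f"pics/{n}0.png") for n in("top","side")}
print("disc tri",tri((363.9,203.7),(318.1,217.2)),plane("top",(363.9,203.7),140),plane("side",(318.1,217.2),140))
a=np.radians(-33.9);X=np.array([np.cos(a),np.sin(a)]);Y=np.array([-X[1],X[0]]);c0=np.array([543.,-134])
def samp(n,xs,ys,z):
    p=eyes.camera_params(n);M=p["world_to_cam"]
    g=np.array([[np.r_[c0+x*X+y*Y,z] for y in ys] for x in xs])@M[:3,:3].T+M[:3,3]
    u=p["cx"]-p["fx"]*g[...,0]/g[...,2];v=p["cy"]+p["fy"]*g[...,1]/g[...,2]
    return cv2.remap(cv2.cvtColor(im[n],cv2.COLOR_BGR2GRAY),u.astype(np.float32),v.astype(np.float32),cv2.INTER_LINEAR).astype(float)
for n in im:
  print(n,"z=30 across (y, at x 20..110)")
  ys=np.arange(-80,81,2.);p=samp(n,np.arange(30,111,4.),ys,30).mean(0)
  print(" ".join(f"{y:.0f}:{v:.0f}" for y,v in zip(ys,p) if abs(y)>35))
  print("along z=10")
  xs=np.arange(-160,161,2.);p=samp(n,xs,np.arange(-35,36,5.),10).mean(1)
  print(" ".join(f"{y:.0f}:{v:.0f}" for y,v in zip(xs,p) if abs(y)>110))
```

```text
disc tri [493.2 -97.9 138.4] [492.4 -97.7] [493.5 -99. ]
top z=30 across (y, at x 20..110)
-80:129 -78:134 -76:139 -74:143 -72:146 -70:147 -68:147 -66:147 -64:146 -62:142 -60:134 -58:123 -56:113 -54:107 -52:105 -50:104 -48:102 -46:101 -44:100 -42:101 -40:102 -38:102 -36:102 36:100 38:100 40:101 42:100 44:100 46:99 48:98 50:97 52:98 54:100 56:102 58:106 60:113 62:125 64:136 66:143 68:147 70:148 72:148 74:148 76:148 78:148 80:147
along z=10
-160:148 -158:147 -156:147 -154:147 -152:148 -150:148 -148:146 -146:140 -144:127 -142:111 -140:104 -138:103 -136:104 -134:104 -132:104 -130:105 -128:105 -126:105 -124:105 -122:105 -120:105 -118:105 -116:104 -114:103 -112:100 112:101 114:101 116:101 118:101 120:99 122:96 124:91 126:84 128:77 130:72 132:73 134:86 136:106 138:129 140:143 142:148 144:147 146:145 148:145 150:147 152:149 154:149 156:149 158:149 160:148
side z=30 across (y, at x 20..110)
-80:124 -78:109 -76:88 -74:72 -72:65 -70:62 -68:57 -66:54 -64:64 -62:91 -60:109 -58:110 -56:102 -54:95 -52:93 -50:92 -48:92 -46:92 -44:92 -42:92 -40:92 -38:93 -36:92 36:74 38:68 40:76 42:90 44:100 46:103 48:103 50:102 52:101 54:101 56:102 58:106 60:116 62:128 64:137 66:140 68:140 70:139 72:138 74:138 76:139 78:140 80:141
along z=10
-160:142 -158:143 -156:142 -154:142 -152:141 -150:141 -148:141 -146:141 -144:141 -142:136 -140:123 -138:106 -136:95 -134:92 -132:92 -130:92 -128:93 -126:92 -124:91 -122:87 -120:83 -118:78 -116:74 -114:69 -112:64 112:92 114:92 116:92 118:92 120:92 122:91 124:89 126:89 128:106 130:131 132:143 134:141 136:128 138:99 140:75 142:80 144:87 146:90 148:102 150:124 152:140 154:144 156:144 158:144 160:144
```

The measurements agree. The disc triangulates to z=138 against 140, and the tray centre is at carrier x≈-61, y≈2. The carrier yaw is -33.9° and its ends match ±140. I'll approach with the fingers half open so they touch at two points.

```bash
cat >> h.py <<'E'
a=np.radians(-33.9);X=np.array([np.cos(a),np.sin(a),0]);Y=np.array([-X[1],X[0],0])
C0=np.array([543.,-134,0])-X+.5*Y
R=np.column_stack([X,-Y,[0,0,-1.]])
def W(x,y,z): return C0+x*X+y*Y+[0,0,z]
def rep(m=""):
    s=robot.state();d=s["ee_pos"]-C0
    print(m,"t%.2f"%s["t"],"carr",np.round([d@X,d@Y,d[2]],1),"Fx %.1f Fy %.1f Fz %.1f"%(s["force"]@X,s["force"]@Y,s["force"][2]),"op %.2f"%s["opening"])
E
python3 - <<'E'
from h import *
import h
q=robot.state()["qpos"]
for s in(1,-1):
    RR=np.column_stack([s*X,-s*Y,[0,0,-1.]])
    for x in(-125,-95,-40,0): 
        j=robot.ik(W(x,1.5,126),RR);print(s,x,None if j is None else np.round(j-q))
    print(s,robot.ik(W(-125,1.5,26),RR) is not None,robot.ik(W(-125,1.5,240),RR) is not None)
E
```

```text
1 -125 [ -48.  -12.  -17.   34.    6.  -22. -124.]
1 -95 [ -49.  -10.  -14.   31.    5.  -21. -122.]
1 -40 [ -50.   -6.   -9.   25.    4.  -19. -117.]
1 0 [ -51.   -3.   -6.   21.    3.  -18. -114.]
1 True True
-1 -125 [-28. -10. -39.  33.  14. -20.  48.]
-1 -95 [-28.  -8. -38.  30.  15. -19.  49.]
-1 -40 [-28.  -3. -36.  24.  17. -17.  51.]
-1 0 [-27.  -0. -35.  19.  18. -15.  53.]
-1 True True
```

```bash
sed -i 's/^R=.*/R=np.column_stack([-X,Y,[0,0,-1.]])/' h.py
python3 - <<'E'
from h import *
robot.command_gripper(0.5)
robot.move_to(W(-122,1.5,240),R); rep("above")
robot.line_to(W(-122,1.5,126),max_speed=120); rep("down")
robot.line_to(W(-99,1.5,126),max_speed=60); rep("near")
for x in range(-97,-80,2):
    robot.line_to(W(x,1.5,126),max_speed=20); rep()
    s=robot.state()
    if -s["force"]@X+0>1.5: break
for n in("side","top"): cv2.imwrite(f"pics/{n}1.png",eyes.snapshot(n)[:,:,::-1])
a=cv2.imread("pics/side1.png")[170:310,260:420];b=cv2.imread("pics/top1.png")[135:255,300:440]
cv2.imwrite("pics/c1.png",np.hstack([cv2.resize(a,(400,350)),cv2.resize(b,(400,350))]))
E
```

```text
above t2.72 carr [-121.4    0.9  240. ] Fx 1.0 Fy -0.0 Fz 0.4 op 0.50
down t3.82 carr [-121.7    1.7  126.5] Fx -1.0 Fy 0.1 Fz -0.4 op 0.50
near t4.35 carr [-99.    1.5 125.9] Fx 0.2 Fy 0.2 Fz 0.4 op 0.50
 t4.60 carr [-97.1   1.5 126. ] Fx 0.5 Fy 0.4 Fz -0.3 op 0.51
 t4.85 carr [-95.    1.5 126. ] Fx 0.6 Fy -1.4 Fz -0.5 op 0.50
 t5.10 carr [-92.9   1.5 126. ] Fx 0.3 Fy -0.6 Fz -0.4 op 0.50
 t5.35 carr [-90.9   1.5 126. ] Fx -0.8 Fy 0.1 Fz 0.2 op 0.50
 t5.60 carr [-88.9   1.5 126. ] Fx -0.7 Fy -0.4 Fz 0.3 op 0.50
 t5.85 carr [-86.9   1.5 126. ] Fx 0.2 Fy 0.3 Fz 0.3 op 0.50
 t6.10 carr [-84.9   1.5 126. ] Fx -0.7 Fy 0.3 Fz -0.6 op 0.50
 t6.35 carr [-82.9   1.5 126. ] Fx -0.4 Fy -0.1 Fz 0.8 op 0.50
 t6.60 carr [-80.9   1.5 126. ] Fx -1.3 Fy 0.2 Fz 0.3 op 0.50
```

View pics/c1.png

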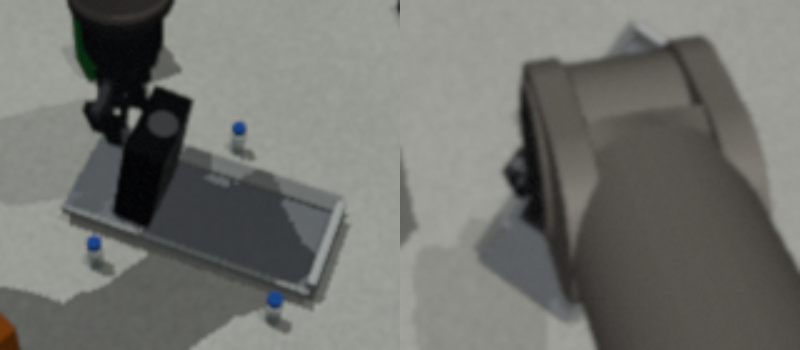

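The side crop shows the fingers on the tray's upper back. The top is leaning towards the stop, and the lower front corner is still at about (317,260), so it's tipping without sliding. I'll continue.

Run:
```python
from h import *
for x in(-74,-68,-63,-58):
    robot.line_to(W(x,1.5,126),max_speed=25); rep()
robot.dwell(0.4)
cv2.imwrite("pics/side2.png",eyes.snapshot("side")[:,:,::-1])
a=cv2.imread("pics/side2.png")[170:310,260:420]
cv2.imwrite("pics/c2.png",cv2.resize(a,(640,560)))
```

```text
t7.13 carr [-73.9   1.5 125.9] Fx 0.4 Fy 0.6 Fz -0.2 op 0.50
 t7.53 carr [-67.9   1.5 126. ] Fx -0.1 Fy -0.1 Fz -0.4 op 0.50
 t7.88 carr [-62.9   1.5 126. ] Fx -0.3 Fy -0.9 Fz 0.2 op 0.50
 t8.22 carr [-57.9   1.5 126. ] Fx 0.5 Fy 0.6 Fz 0.4 op 0.50
```

View pics/c2.png

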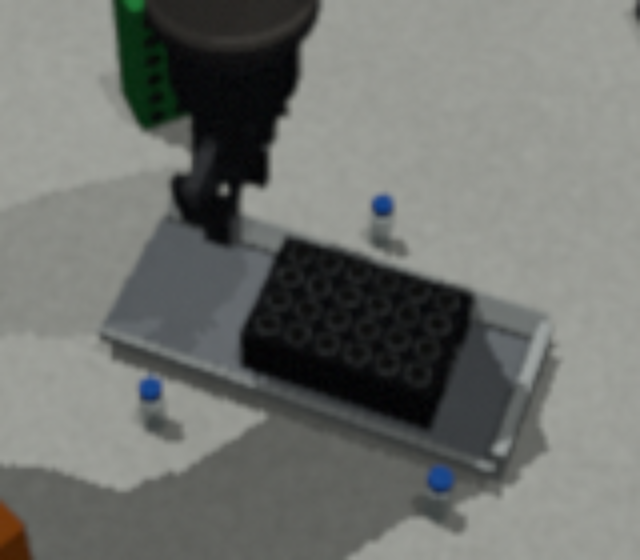

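The tray lies flat with its holes up, well short of the stop (nose near crop (455,340), stop near (525,390)). Next I'll lower the fingers behind its rear end and push.

Run:
```python
from h import *
def c(uv): 
    d=np.r_[plane("side",np.array(uv)/4+[260,170]-.4,52),0]-C0; return np.round([d@X,d@Y],1)
for n,u in dict(nose_far=(471,292),nose_near=(436,388),rear_far=(288,238),rear_near=(245,335)).items(): print(n,c(u))
robot.line_to(W(-75,1.0,126),max_speed=80)
robot.line_to(W(-75,1.0,32),max_speed=100); rep("down")
robot.line_to(W(-54,1.0,32),max_speed=50); rep()
# contact expected near -50; nose flush when TCP ~ -11
for x in range(-50,-17,4):
    robot.line_to(W(x,1.0,32),max_speed=30); rep()
    if abs(robot.state()["force"]@X)>12: break
cv2.imwrite("pics/side3.png",eyes.snapshot("side")[:,:,::-1])
a=cv2.imread("pics/side3.png")[170:310,260:420]
cv2.imwrite("pics/c3.png",cv2.resize(a,(640,560)))
```

```text
nose_far [86.3 43.1]
nose_near [ 88. -33.]
rear_far [-38.6  39.2]
rear_near [-36.2 -41.2]
down t10.13 carr [-74.7   1.2  32.5] Fx 0.3 Fy -0.4 Fz 0.1 op 0.50
 t10.70 carr [-54.    0.9  31.9] Fx -0.6 Fy 0.0 Fz -0.3 op 0.50
 t10.98 carr [-49.9   1.   32. ] Fx -0.3 Fy -1.1 Fz -0.0 op 0.50
 t11.27 carr [-45.8   1.   32. ] Fx -0.2 Fy 0.5 Fz -1.3 op 0.51
 t11.55 carr [-41.7   1.   32. ] Fx 0.8 Fy -0.1 Fz -0.3 op 0.50
 t11.83 carr [-37.7   1.   32. ] Fx -0.8 Fy -0.1 Fz 0.2 op 0.50
 t12.12 carr [-33.7   1.   32. ] Fx 0.0 Fy 0.1 Fz -0.2 op 0.50
 t12.40 carr [-29.7   1.   32. ] Fx -0.2 Fy -0.6 Fz -0.1 op 0.50
 t12.68 carr [-25.8   1.   32. ] Fx -0.4 Fy -0.4 Fz -0.1 op 0.50
 t12.97 carr [-21.7   1.   32. ] Fx 0.4 Fy 0.7 Fz -0.1 op 0.50
 t13.25 carr [-17.7   1.   32. ] Fx 0.5 Fy 0.4 Fz 1.3 op 0.50
```

View pics/c3.png

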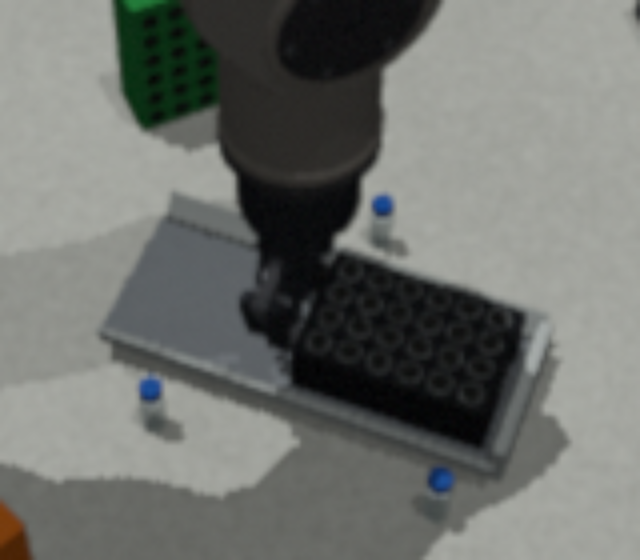

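The tray has slid straight along the rails. Its nose is now at about crop (505,370), with a small gap left to the stop at (520,400). I'll push in small steps until the force shows contact with the stop.

Run:
```python
from h import *
for x in np.arange(-16.5,5,1.0):
    robot.line_to(W(x,1.0,32),max_speed=15)
    if x>-13: rep()
    if -(robot.state()["force"]@X)>8: break
rep("stop")
robot.dwell(0.2);rep("held")
robot.line_to(W(x-30,1.0,32),max_speed=60)
robot.line_to(W(x-45,1.0,200),max_speed=150)
robot.move_to(W(-125,1,260),R);robot.dwell(.3);rep("away")
for n in("side","top"): cv2.imwrite(f"pics/{n}4.png",eyes.snapshot(n)[:,:,::-1])
a=cv2.imread("pics/side4.png")[170:310,260:420]
cv2.imwrite("pics/c4.png",cv2.resize(a,(640,560)))
```

```text
t14.55 carr [-12.3   1.   32. ] Fx -0.9 Fy -0.5 Fz -0.4 op 0.50
 t14.80 carr [-11.4   1.   32. ] Fx -0.4 Fy 0.3 Fz -0.5 op 0.50
 t15.05 carr [-10.6   1.   32. ] Fx -2.9 Fy 0.6 Fz 0.7 op 0.50
 t15.30 carr [-10.6   1.   31.9] Fx -8.5 Fy 0.5 Fz 5.8 op 0.50
stop t15.30 carr [-10.6   1.   31.9] Fx -8.5 Fy 0.5 Fz 5.8 op 0.50
held t15.50 carr [-10.6   1.   31.9] Fx -8.7 Fy -0.0 Fz 5.7 op 0.50
away t18.18 carr [-124.9    0.9  259.2] Fx 0.3 Fy -0.1 Fz 0.9 op 0.49
```

View pics/c4.png

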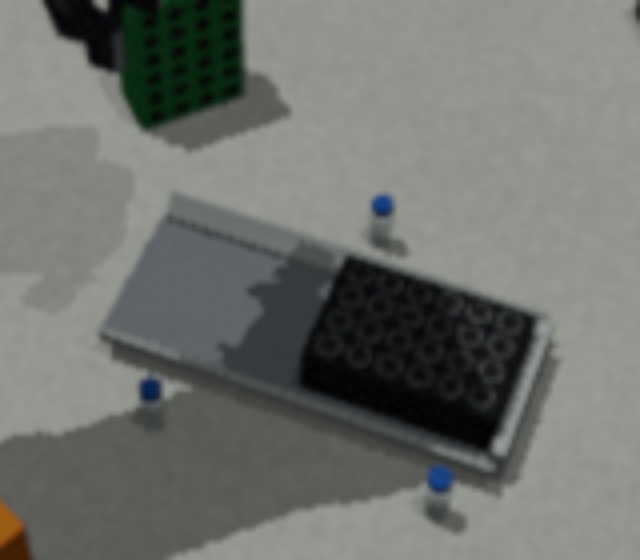

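The crop shows the tray flat with its nose against the stop along (530,330)–(490,440), and the vials where they were. The tool halted at carrier x=-10.6 with 8.7 N, where the expected flush position was -11. I'm handing it in.

```bash
python3 -c "
from bench import robot
print(robot.sign_off())"
```

```text
the job is handed in; nothing more can be done
None
```

The tray was tipped over holes up and pushed along the rails to the end stop, the vials beside the carrier look unmoved, and the job is handed in at about 18 s; the sign-off call returned no verdict.

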